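# Magnifier over the amber marble

### The arm

A 6-joint arm with a two-finger parallel gripper is mounted at the origin on the work surface. World frame = base frame: x ahead of the robot, y to its left, z up, the work surface at z = 0. Lengths are in m, angles in rad, forces in N, time in s.
With the tool pointing down it reaches from about 0.35 to 0.975 m from the base axis. Payload 4.9 kg.
Tool frame: the origin (TCP) lies at the very end of the fingers, on their centre line; the grasp point (between the pads) lies 19 mm behind it (manip.hold_point_z is the distance from the TCP to the grasp point, in m); z points along the fingers, y is the direction in which the jaws open and shut (so a half turn about z gives the same grasp; the last joint's range is limited). The gripper opens to 85 mm and grips with 20 to 120 N. Pads are 22 mm wide; open, the fingers measure 114 mm over their backs; the gripper's body (76 mm by 85 mm) begins 54 mm behind the grasp point. The pads swing forward as they close: fully open they stand 13 mm farther back than shut.
Start: joints at [-1.317, 0.053, 1.613, -0, 1.476, -0.119], TCP at [0.228, -0.582, 0.231] pointing down, gripper open.
Joint ranges: [-3.01, 3.01], [-1.01, 2.22], [0.06, 2.58], [-1.02, 4.17], [0.09, 2.62], [-3.14, 3.14]. Speed limits (rad/s): [2.57, 2.57, 3.14, 3.14, 3.14, 3.14].

### API

Orientations are given as a unit quaternion [w, x, y, z].
In Python, from plant import manip gives the robot as it stands. The module is installed in compiled form; this text tells all that it offers.
- The arm moves only by the shell command python3 -m creep 'ROWS'. ROWS is JSON, a list of rows, each a list of 7 numbers: the turn, a rotation vector about the tool's x, y, z in degrees, then the shift along the tool's x, y, z in m, then the opening, from 0 (shut) to 1 (fully open). In form: [[ax, ay, az, tx, ty, tz, jaw], ...]. A call has 1 to 20 rows; each row shifts and turns the commanded pose from where the row before left it, along the tool's axes as they then stand; what a row does not reach is not made up. A row lasts 1/12 s, in which the tool goes at most 41.7 mm and 7.16 degrees, less where a joint would pass 70% of its speed; a pose out of reach is approached as far as the arm can. A call is refused whole if a number of a shift passes 0.0417 or a number of a turn 7.16, either way. A call with a gripper value outside its range is refused whole. The fingers move at their own pace and stop on an object; the grip force is fixed at half the most. Time passes only in rows, so rows that do not move let the fingers close. It gives the time, the measured TCP pose, the force and the opening at its end, in the units of the state.
- manip.state(): the state, without advancing time (a new reading comes with each control period).
- manip.grab_frame(name): name is "side" or "top" or "wrist"; returns the picture (384x512x3 uint8, blue, green, red); there is no depth.
- manip.get_calibration(name): a dict with "fx", "fy", "cx", "cy" (pixels), "xyz" and "attitude" of the camera in the world. Camera axes: x right, y down, z forward; pixel columns grow to the right and rows downward; lengths in m; the calibration is good to about 2 mm. A picture is of the moment at which its call begins: read the wrist's pose just before it. get_calibration takes no time and is no camera call; for the wrist camera it gives the pose at the moment of the call.
- manip.job_done(): hands the job in, once; it reports no verdict.
Trained networks look in the newest picture that a camera, given by its name, has taken for a name from the list of things; names that differ only in an ending like _2 or _b are one class to them, and where a whole thing is asked for, a point or a joint stands for the part that bears it (a point fixed in the world has none). Each returns a list of dicts, best first, with "confidence" (0 to 1); they miss things now and then, are a little off and sometimes report something else, mostly with a low value. They report only what shows in the picture. A call takes as long as a camera call. They do not tell look-alikes from the thing itself.
- manip.cut_out(target, camera): "pixels" (384x512 bool, what is visible of it) and "rect" ([left, top, right, bottom] in pixels, round what is visible of it).
The state is a dict: "time": time; "joint_pos": joint angles; "joint_vel": joint speeds; "joint_efforts": joint torques, N m; "tool_pos": TCP position; "tool_rot": TCP orientation; "contact_force": force on the tool from outside, world axes, zero at the start; "ft_torque": the same for the moment, N m; "gripper_width": opening from 0.0 (shut) to 1.0 (fully open).
Only numpy, scipy, OpenCV 4.12 (cv2) and the standard library are available. Lean on these libraries where they do the work, as an engineer would, in place of code of your own. Each camera call takes 0.05 s, during which the arm holds its last target.

### The job

Draw the magnifying glass out of its slanted stand by the handle and turn it level, then hold it still with the lens centred over the amber marble, about 8 cm above the top of the marble, so that I can look at the marble through it from above. Finish while still holding the magnifier up there in the gripper, and do not disturb the marbles or anything else on the sill.

Things in the scene. Friction and masses are not known exactly. Their poses are not given: they have to be found in the camera images.
- magnifier: Magnifier, about 95 g, 221 mm long: beech bar handle (135 long, 20 wide, 15 thick) and lens in a white rim (80 across, 9 thick) in one plane. Origin: on the handle's centre line, 100 mm from its butt, 35 mm short of its lens end; grip here, across the 20 mm width. x: butt to lens; y: across the width; z: square to the lens. At the start x points up at about 48 deg above level, z up and back.
- lens_centre (a point): centre of the lens, 81 mm along the magnifier's x from its origin, on the handle's centre line
- handle_mid (a point): middle of the handle's length, 32.5 mm along the magnifier's -x from its origin; the handle reaches 67.5 mm to either side
- handle_butt (a point): centre of the handle's free end (the end down in the sleeve at the start), 100 mm along the magnifier's -x from its origin
- stand: Magnifier stand, fixed to the sill: dark wooden base 125 (x) by 85 (y) by 14, with a slanted dark sleeve between two pale cheeks; bore 60 deep, 22 wide, 17 across, walls 5. Origin: under the base's centre. The bore rises towards the stand's +x at 50 deg above level. The handle sits loosely (2 mm play) on its floor, 75 mm of it showing, and draws out straight along the bore, 60 mm until clear.
- socket_mouth (a point): centre of the sleeve's mouth, 72.5 mm above the sill, about 6 mm behind the stand's origin (stand's -x)
- amber_marble: The amber (orange-yellow) glass marble, a ball 35 in diameter, loose on a dark wooden ring (48 diameter, 12 high). Origin: its centre, about 25 mm above the sill, so its top is 42 mm above the sill. It rolls off if pushed.
- green_marble: The green glass marble, 35 in diameter, on a like ring. Origin: its centre.
- blue_marble: The blue glass marble, 35 in diameter, on a like ring. Origin: its centre. The three marbles stand in a row to the left of the stand, 105 mm or more apart, in any order.
- crayon_case: blue plastic flip-top crayon case lying flat, 85 by 135 by 36 high; origin under its centre
- nest_box0: lowest and largest (yellow, 100 square, 75 high) of a tower of three wooden nesting boxes, bottoms up; origin under its centre; the tower is 181 high
- nest_box1: middle nesting box (green, 80 square, 60 high); origin under its centre
- nest_box2: top nesting box (red, 62 square, 46 high); origin under its centre
- marble_bowl: white ceramic bowl of small glass marbles, 120 diameter, 48 high; origin under its centre
- spinning_top: chrome spinning top standing in its wooden rest, 72 diameter, 95 high; origin under its centre
- star_puzzle: flat red acrylic star puzzle, six points, 104 across, 14 thick; origin under its centre
Things that resemble listed ones, but are neither listed nor needed, are in the scene too. Several things have the shape of the green_marble; the one meant has the colours described above.

How it is judged:
By the outcome, as a careful person would: the job done as asked, in the order asked, and still so for the second after the job is handed in, while the arm keeps its last pose, push and grip.
It also fails if it takes over 35 s, if anything falls off the work surface, if the arm or the gripper's body presses on something with over 40 N, if the wrist force passes 120 N, or if a joint passes its speed limit or range.

## Working session

There is one attempt and no reset: what is moved stays moved. The work goes in short steps, Python scripts to look and compute and a shell command to move; the robot and the scene stay as the last step left them, time stands still between calls to the robot, and variables do not carry over. Pictures are saved under pics/ and viewed, and the job is handed in when it is done.

```bash
mkdir -p pics; python3 - <<'E'
from plant import manip
import cv2
for n in ("side","top","wrist"):
    f=manip.grab_frame(n); cv2.imwrite(f"pics/{n}0.png",f)
    c=manip.get_calibration(n); print(n,c)
s=manip.state(); print(s); print(manip.hold_point_z)
E
```

```text
side {'fx': 353.60068234733285, 'fy': 353.60068234733285, 'cx': 257.2563072062937, 'cy': 195.70768065847028, 'xyz': array([0.42842693, 0.71627388, 0.83800996]), 'attitude': array([ 0.05570797, -0.11536244,  0.91202093, -0.38962283])}
top {'fx': 363.36112004630786, 'fy': 363.36112004630786, 'cx': 250.75975065329322, 'cy': 190.63569990554117, 'xyz': array([ 0.50001623, -0.01989918,  1.39713057]), 'attitude': array([ 0.02917326, -0.70581966,  0.70680124, -0.03741042])}
wrist {'fx': 270.67322102733374, 'fy': 270.67322102733374, 'cx': 253.81625401628327, 'cy': 190.14496013127075, 'xyz': array([ 0.28875095, -0.55892599,  0.37296113]), 'attitude': array([ 0.10692922,  0.81897405, -0.5589424 , -0.07369565])}
{'time': 0.15, 'joint_pos': array([-1.31700435e+00,  5.32552291e-02,  1.61399165e+00, -2.98034346e-06,
        1.47600017e+00, -1.19028433e-01]), 'joint_vel': array([-0.00017104, -0.00055541, -0.00385253, -0.00125708,  0.00059041,
        0.00073652]), 'joint_efforts': array([ 9.55773576e-04, -3.94242203e+01, -3.70720875e+01, -2.35051931e-05,
        4.59672083e-03,  2.15378137e-06]), 'tool_pos': array([ 0.2275108 , -0.5815916 ,  0.23030662]), 'tool_rot': array([-8.25220942e-04,  9.82675508e-01,  1.85332569e-01, -5.71758953e-05]), 'contact_force': array([1.28437178, 0.64284721, 0.110004  ]), 'ft_torque': array([-0.0090311 , -0.02916641,  0.03032353]), 'gripper_width': 0.9974230545032925}
0.0187
```

View pics/side0.png

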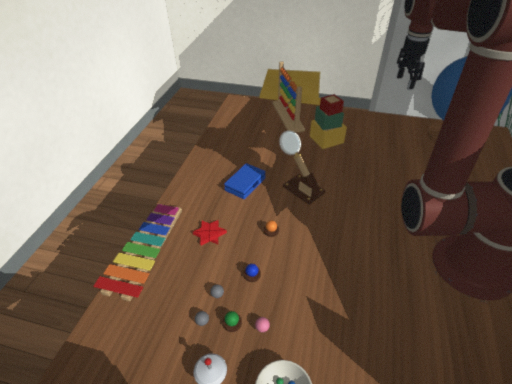

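View pics/top0.png

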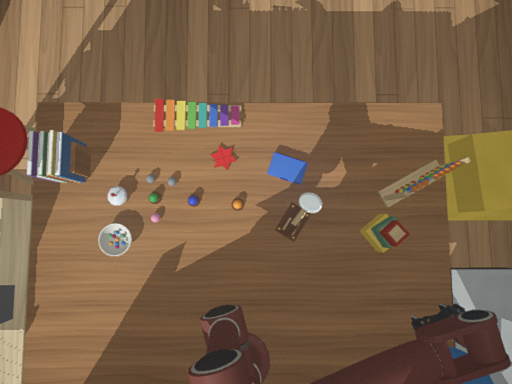

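View pics/wrist0.png

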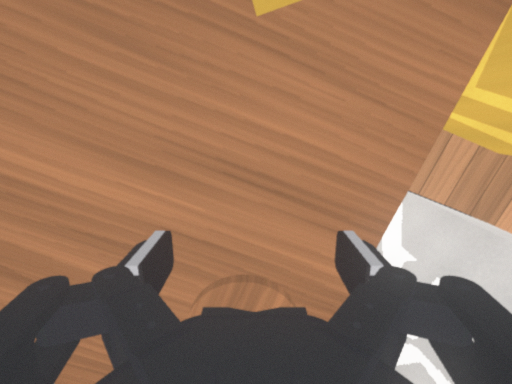

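The amber marble is at top (237,204) and side (271,227). The magnifier's lens is at top (311,203) and side (290,142), and the stand is at top (294,222). I'll measure these with the networks.

```bash
cat > h.py <<'E'
from plant import manip
import numpy as np, cv2
from scipy.spatial.transform import Rotation as R
def Rq(q): return R.from_quat([q[1],q[2],q[3],q[0]]).as_matrix()
def proj(c,p):
    q=(np.atleast_2d(p)-c["xyz"])@Rq(c["attitude"])
    return np.c_[c["fx"]*q[:,0]/q[:,2]+c["cx"],c["fy"]*q[:,1]/q[:,2]+c["cy"]]
def onplane(c,uv,z):
    d=Rq(c["attitude"])@np.array([(uv[0]-c["cx"])/c["fx"],(uv[1]-c["cy"])/c["fy"],1.])
    return c["xyz"]+d*(z-c["xyz"][2])/d[2]
def ray(c,uv):
    d=Rq(c["attitude"])@np.array([(uv[0]-c["cx"])/c["fx"],(uv[1]-c["cy"])/c["fy"],1.]); return d/np.linalg.norm(d)
def tri(cs,uvs):
    A=np.zeros((3,3));b=np.zeros(3);
    for c,uv in zip(cs,uvs):
        d=ray(c,uv);P=np.eye(3)-np.outer(d,d);A+=P;b+=P@c["xyz"]
    x=np.linalg.solve(A,b)
    return x,[np.linalg.norm((np.eye(3)-np.outer(ray(c,uv),ray(c,uv)))@(x-c["xyz"])) for c,uv in zip(cs,uvs)]
E
python3 - <<'E'
from h import *
cal={n:manip.get_calibration(n) for n in("side","top")}
out={}
for n in ("side","top"):
    im=manip.grab_frame(n)
    big=im
    for t in ("magnifier","stand","amber_marble","green_marble","blue_marble","crayon_case"):
        r=manip.cut_out(t,n)
        for k in r[:5]:
            ys,xs=np.nonzero(k["pixels"]); print(n,t,round(k["confidence"],2),np.round(k["rect"]),len(xs),round(xs.mean(),1),round(ys.mean(),1))
            if t=="amber_marble": print("   z.025:",onplane(cal[n],(xs.mean(),ys.mean()),.025).round(4), im[int(ys.mean()),int(xs.mean())])
        if r and t in("magnifier","stand"): out[n+t]=r[0]["pixels"]
np.savez("m0.npz",**out)
print(manip.state()["time"])
s=cv2.imread("pics/side0.png")[110:250,220:340]; t=cv2.imread("pics/top0.png")[170:255,220:340]
cv2.imwrite("pics/c1.png",np.vstack([cv2.resize(s,None,fx=3,fy=3,interpolation=2)[:],][:])); cv2.imwrite("pics/c2.png",cv2.resize(t,None,fx=6,fy=6,interpolation=2))
E
```

```text
side magnifier 0.91 [280. 132. 309. 174.] 552 293.1 148.6
side magnifier 0.52 [283. 176. 326. 207.] 793 305.3 187.8
side stand 0.87 [282. 174. 324. 203.] 728 304.8 187.5
side stand 0.57 [192. 350. 225. 384.] 866 210.5 369.2
side amber_marble 0.62 [263. 219. 278. 230.] 108 271.0 225.5
   z.025: [0.5797 0.0118 0.025 ] [ 72 144 233]
side green_marble 0.73 [229. 313. 238. 326.] 154 231.8 318.0
side green_marble 0.65 [259. 315. 272. 330.] 166 262.6 324.1
side green_marble 0.57 [282. 176. 327. 202.] 708 304.3 187.3
side green_marble 0.48 [195. 311. 211. 327.] 159 201.4 317.9
side green_marble 0.31 [249. 262. 258. 274.] 127 252.2 269.7
side blue_marble 0.51 [247. 262. 258. 276.] 91 251.4 269.2
side crayon_case 0.93 [225. 162. 263. 201.] 907 245.0 180.7
side crayon_case 0.25 [317. 106. 346. 127.] 388 328.9 119.5
top magnifier 0.74 [296. 196. 324. 225.] 457 307.5 205.3
top stand 0.94 [276. 202. 309. 239.] 541 291.0 223.4
top green_marble 0.65 [148. 174. 153. 184.] 40 149.9 177.8
top green_marble 0.64 [167. 174. 179. 188.] 64 171.2 181.0
top green_marble 0.52 [150. 192. 156. 203.] 64 153.2 197.1
top blue_marble 0.4 [374. 215. 394. 248.] 262 381.7 230.3
top crayon_case 0.74 [268. 153. 308. 184.] 820 286.6 167.7
0.85
```

View pics/c2.png

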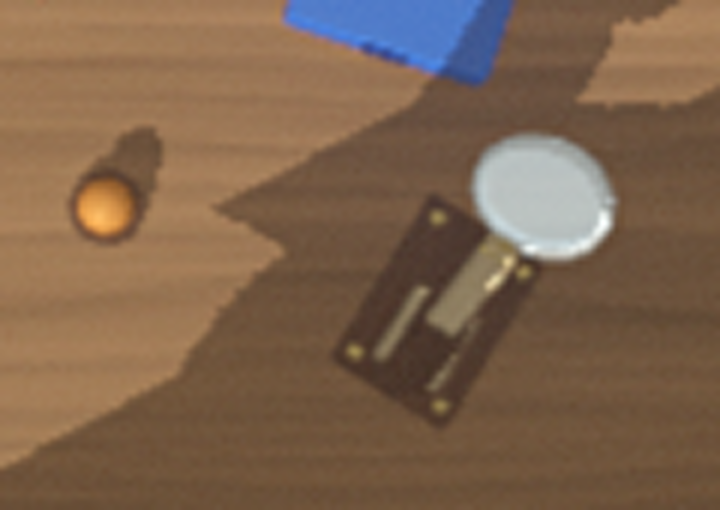

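View pics/c1.png

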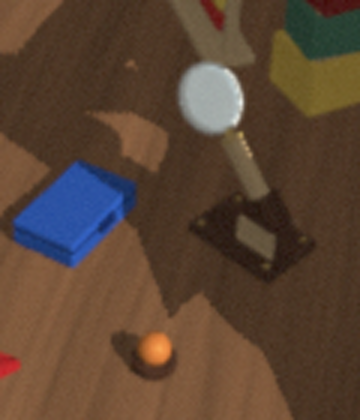

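Only one amber-orange ball is in view, at top crop (105,206) and side crop (155,349). The blue, green, pink and two grey ones don't fit, so the amber marble is unambiguous. Next I'll fit the poses.

```bash
python3 - <<'E'
from h import *
from scipy.optimize import least_squares
c={n:manip.get_calibration(n) for n in("side","top")}
T=lambda u,v:(u/6+220-.4,v/6+170-.4)
S=lambda u,v:(u/3+220-.3,v/3+110-.3)
print("amber",tri([c["top"],c["side"]],[T(105,206),S(155,349)]))
L,e=tri([c["top"],c["side"]],[T(543,197),S(212,97)]);print("lens",L,e)
top=[T(433,195),T(541,266),T(441,428),T(333,355)]
side=[S(190,228),S(315,240),S(268,282)]
P=[onplane(c["top"],u,.014) for u in top]; Q=[onplane(c["side"],u,.014) for u in side]
print(np.round(P,4)); print(np.round(Q,4))
ctr=np.mean(P,0); 
print("ctr top",ctr, "side ctr",(Q[0]+Q[1])/2)
d=(P[0]+P[1]-P[2]-P[3]); print("yaw",np.degrees(np.arctan2(d[1],d[0])), np.linalg.norm(d)/2)
print(np.linalg.norm(P[0]-P[1]))
m=ctr[:2]; dl=L[:2]-m; print("lens dir yaw",np.degrees(np.arctan2(dl[1],dl[0])),np.linalg.norm(dl))
for pit in (48,50):
  a=np.radians(pit); print(pit, "pred horiz", -.006+.121*np.cos(a), "z", .0725+.121*np.sin(a))
E
```

```text
amber (array([0.5784161, 0.015535 , 0.0271353]), [np.float64(0.0006877716497329901), np.float64(0.000687771649732945)])
lens [ 0.57524124 -0.23624715  0.165242  ] [np.float64(0.0006818586143076843), np.float64(0.0006818586143074989)]
[[ 0.5866 -0.1926  0.014 ]
 [ 0.5414 -0.2607  0.014 ]
 [ 0.4396 -0.1958  0.014 ]
 [ 0.4855 -0.1281  0.014 ]]
[[ 0.5829 -0.1873  0.014 ]
 [ 0.4404 -0.2016  0.014 ]
 [ 0.4821 -0.1212  0.014 ]]
ctr top [ 0.5132709  -0.19430849  0.014     ] side ctr [ 0.51165954 -0.1944641   0.014     ]
yaw -32.52473420169119 0.12031566279151776
0.08171284772632055
lens dir yaw -34.088326103020215 0.07482763092137731
48 pred horiz 0.07496480336942184 z 0.16242052388276468
50 pred horiz 0.07177730077207126 z 0.16519137761739633
```

The poses agree well: stand at (0.513, -0.194), yaw about -33°, and grasp point near (0.530, -0.206, 0.104). I'll grip with tool x opposite to the magnifier's x, so the wrist camera ends up on the butt side and not over the lens. First move is up, turning the tool.

```bash
python3 -m creep '[[0,0,-7,0,0,-0.03,0.6],[0,0,-7,0,0,-0.03,0.6],[0,0,-7,0,0,-0.03,0.6],[0,0,-7,0,0,-0.03,0.6],[0,0,-7,0,0,0,0.6],[0,0,-7,0,0,0,0.6],[0,0,-7,0,0,0,0.6],[0,0,-7,0,0,0,0.6],[0,0,-7,0,0,0,0.6],[0,0,-7,0,0,0,0.6],[0,0,-7,0,0,0,0.6],[0,0,-7,0,0,0,0.6],[0,0,-7,0,0,0,0.6],[0,0,-7,0,0,0,0.6],[0,0,-7,0,0,0,0.6],[0,0,-7,0,0,0,0.6],[0,0,-7,0,0,0,0.6],[0,0,-7,0,0,0,0.6]]'
cat >> h.py <<'E'
def frame():
    s=manip.state(); return np.array(s["tool_pos"]),Rq(s["tool_rot"]),s
def plan(target,Rt=None):
    p,M,s=frame()
    print("t",s["time"],"pos",p.round(4),"x",M[:,0].round(3),"y",M[:,1].round(3),"z",M[:,2].round(3),"j",s["joint_pos"].round(2),"F",s["contact_force"].round(1),"w",round(s["gripper_width"],3))
    print("shift in tool",(M.T@(np.array(target)-p)).round(4))
    if Rt is not None: print("turn deg",np.degrees(R.from_matrix(M.T@Rt).as_rotvec()).round(2),"shift after turn",(Rt.T@(np.array(target)-p)).round(4))
def magR(yaw,pitch):
    y,a=np.radians([yaw,pitch]); x=np.array([np.cos(a)*np.cos(y),np.cos(a)*np.sin(y),np.sin(a)])
    yy=np.array([-np.sin(y),np.cos(y),0]); return np.c_[x,yy,np.cross(x,yy)]
def toolR(yaw,pitch):
    m=magR(yaw,pitch); return np.c_[-m[:,0],m[:,1],-m[:,2]]
E
python3 -c "
from h import *
plan((.4736,-.1687,.33),toolR(-33.5,0))"
```

```text
time: 2.35
tool_pos: [0.2276, -0.582, 0.3513]
tool_rot: [0.0, 0.278, 0.961, -0.0]
contact_force: [-0.6, -0.3, -0.1]
gripper_width: 0.596
t 2.35 pos [ 0.2276 -0.582   0.3513] x [-0.845  0.534 -0.   ] y [0.534 0.845 0.   ] z [ 0. -0. -1.] j [-1.32  0.01  1.46  0.    1.67 -2.32] F [-0.6 -0.3 -0.1] w 0.596
shift in tool [0.0129 0.4808 0.0213]
turn deg [0.   0.   1.21] shift after turn [0.023  0.4804 0.0213]
```

```bash
python3 -m creep '[[0,0,1.2,0,0,0,0.6],[0,0,0,0.011,0.032,0.01,0.6],[0,0,0,0.012,0.032,0.011,0.6],[0,0,0,0,0.032,0,0.6],[0,0,0,0,0.032,0,0.6],[0,0,0,0,0.032,0,0.6],[0,0,0,0,0.032,0,0.6],[0,0,0,0,0.032,0,0.6],[0,-6,0,0,0.032,0,0.6],[0,-6,0,0,0.032,0,0.6],[0,-6,0,0,0.032,0,0.6],[0,-6,0,0,0.032,0,0.6],[0,-6,0,0,0.032,0,0.6],[0,-6,0,0,0.032,0,0.6],[0,-6,0,0,0.032,0,0.6],[0,-6,0,0,0.032,0,0.6]]'
python3 -c "
from h import *
plan((.4736,-.1687,.1649),toolR(-33.5,48))
f=manip.grab_frame('wrist');cv2.imwrite('pics/w1.png',f)"
```

```text
time: 3.68
tool_pos: [0.4761, -0.1695, 0.332]
tool_rot: [0.393, 0.268, 0.872, -0.118]
contact_force: [1.1, 0.1, -0.7]
gripper_width: 0.599
t 3.6833 pos [ 0.4761 -0.1695  0.332 ] x [-0.547  0.374 -0.749] y [0.56  0.829 0.005] z [ 0.622 -0.416 -0.663] j [-0.42 -0.85  2.27 -0.16  0.89 -1.35] F [ 1.1  0.1 -0.7] w 0.599
shift in tool [ 0.1268 -0.0016  0.1089]
turn deg [-0.2   0.48 -0.58] shift after turn [ 0.1259 -0.0007  0.1099]
```

View pics/w1.png

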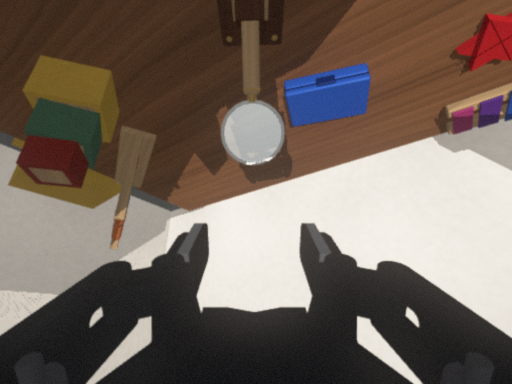

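The wrist view shows the handle (250,60) and lens (252,132) almost on the tool's centre column (254). To stay off the joint-2 limit I'll close in on z first and then slide down the handle.

```bash
python3 -m creep '[[-0.2,0.5,-0.6,0,0,0.03,0.6],[0,0,0,0,0,0.03,0.6],[0,0,0,0.025,0,0,0.6],[0,0,0,0.025,0,0,0.6],[0,0,0,0.025,0,0,0.6],[0,0,0,0.025,0,0,0.6],[0,0,0,0.025,0,0,0.6],[0,0,0,0,0,0,0.6],[0,0,0,0,0,0,0.6]]'
python3 -c "
from h import *
plan((.5418,-.2138,.0913),toolR(-33.5,48))
for n in ('side','top','wrist'):
  c=manip.get_calibration(n)
  f=manip.grab_frame(n);cv2.imwrite('pics/%s2.png'%n,f)
  g=np.array([.530,-.206,.104]);m=magR(-33.5,48)
  print(n,proj(c,[g,g+.081*m[:,0],g-.04*m[:,0]]).round(1).tolist())
a=cv2.imread('pics/side2.png')[100:240,220:360];b=cv2.imread('pics/wrist2.png')
cv2.imwrite('pics/s2c.png',cv2.resize(a,None,fx=4,fy=4,interpolation=2))
"
```

```text
time: 4.48
tool_pos: [0.4416, -0.1491, 0.197]
tool_rot: [0.385, 0.262, 0.877, -0.117]
contact_force: [0.3, 0.3, 1.1]
gripper_width: 0.604
t 4.4833 pos [ 0.4416 -0.1491  0.197 ] x [-0.566  0.369 -0.737] y [ 0.55   0.835 -0.004] z [ 0.614 -0.407 -0.676] j [-0.41 -0.95  2.53 -0.19  0.75 -1.31] F [0.3 0.3 1.1] w 0.604
shift in tool [-0.0028  0.0015  0.1593]
turn deg [-0.04 -0.53  0.26] shift after turn [-0.0013  0.0014  0.1593]
side [[300.9, 164.4], [290.1, 142.3], [306.2, 175.1]]
top [[298.9, 216.4], [310.0, 202.7], [293.7, 222.8]]
wrist [[255.5, 178.3], [255.1, 247.3], [255.7, 140.4]]
```

View pics/wrist2.png

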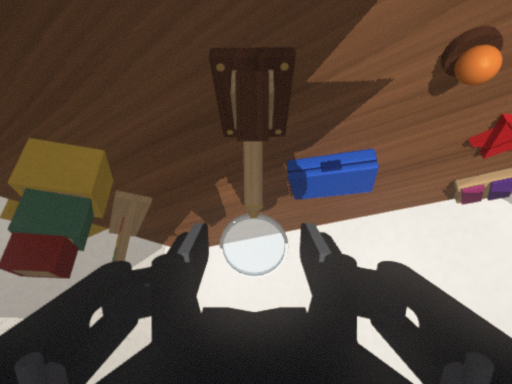

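View pics/s2c.png

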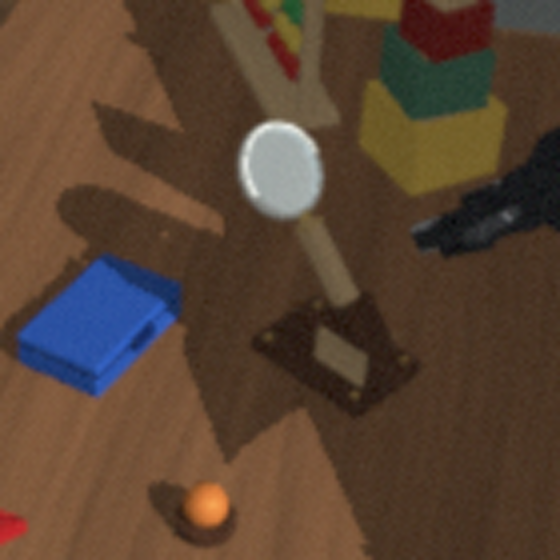

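The fit projects onto the picture within 2 px: lens seen at (254,245), sleeve mouth at (254,139). Advancing to the grasp.

```bash
python3 -m creep '[[0,-0.5,0.2,0,0,0,0.6],[0,0,0,-0.001,0.0005,0.028,0.6],[0,0,0,0,0,0.028,0.6],[0,0,0,0,0,0.028,0.6],[0,0,0,0,0,0.02,0.6],[0,0,0,0,0,0.015,0.6],[0,0,0,0,0,0,0.6]]'
python3 -c "
from h import *
plan((.5418,-.2138,.0913),toolR(-33.5,48))
f=manip.grab_frame('wrist');cv2.imwrite('pics/w3.png',f)
f=manip.grab_frame('side');a=f[100:240,220:360];cv2.imwrite('pics/s3c.png',cv2.resize(a,None,fx=4,fy=4,interpolation=2))
"
```

```text
time: 5.22
tool_pos: [0.5169, -0.1991, 0.1165]
tool_rot: [0.387, 0.263, 0.876, -0.118]
contact_force: [0.3, 0.7, -0.4]
gripper_width: 0.599
t 5.2167 pos [ 0.5169 -0.1991  0.1165] x [-0.562  0.369 -0.74 ] y [ 0.552  0.834 -0.003] z [ 0.616 -0.41  -0.673] j [-0.45 -0.44  2.4  -0.28  0.37 -1.22] F [ 0.3  0.7 -0.4] w 0.599
shift in tool [-0.0008  0.0016  0.0384]
turn deg [-0.12 -0.27  0.13] shift after turn [-0.0006  0.0015  0.0384]
```

View pics/w3.png

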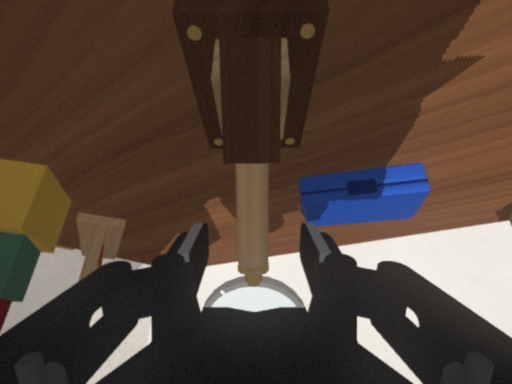

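View pics/s3c.png

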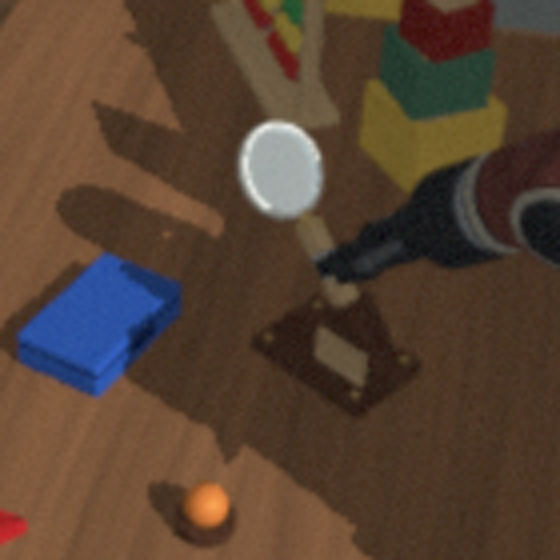

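The handle (252,220) sits centred between the fingers (207..302). Final advance, then close.

```bash
python3 -m creep '[[0,0,0,0,0,0.015,0.6],[0,0,0,-0.001,0,0.013,0.6],[0,0,0,0,0,0.01,0.6],[0,0,0,0,0,0,0.6],[0,0,0,0,0,0,0.4],[0,0,0,0,0,0,0.3],[0,0,0,0,0,0,0.2],[0,0,0,0,0,0,0.1],[0,0,0,0,0,0,0],[0,0,0,0,0,0,0],[0,0,0,0,0,0,0],[0,0,0,0,0,0,0]]'
python3 -c "
from h import *
plan((.5418,-.2138,.0913),toolR(-33.5,48))
f=manip.grab_frame('wrist');cv2.imwrite('pics/w4.png',f)
"
```

```text
time: 6.32
tool_pos: [0.5407, -0.2143, 0.0957]
tool_rot: [0.39, 0.261, 0.875, -0.119]
contact_force: [-7.7, 1.7, 6.6]
gripper_width: 0.213
t 6.3167 pos [ 0.5407 -0.2143  0.0957] x [-0.559  0.365 -0.744] y [ 0.55   0.835 -0.004] z [ 0.62  -0.412 -0.668] j [-0.46 -0.3   2.34 -0.35  0.28 -1.16] F [-7.7  1.7  6.6] w 0.213
shift in tool [0.0028 0.001  0.0034]
turn deg [-0.06  0.11  0.25] shift after turn [0.0028 0.001  0.0034]
```

View pics/w4.png

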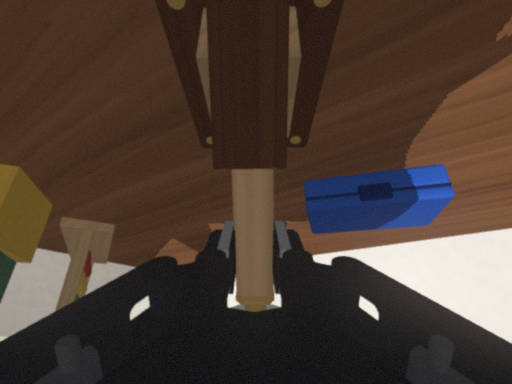

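Gripped: opening 0.213, about 18–20 mm. There's about 10 N along -tool z, because the pads swing forward as they close. I'll ease that off and start drawing along the bore.

```bash
python3 -m creep '[[0,0,0,0,0,-0.0015,0],[0,0,0,-0.002,0,-0.001,0],[0,0,0,-0.004,0,-0.0003,0],[0,0,0,-0.006,0,-0.0003,0]]'
python3 -c "
from h import *
plan((.5407,-.2143,.0957))"
```

```text
time: 6.7
tool_pos: [0.5436, -0.2164, 0.1026]
tool_rot: [0.387, 0.263, 0.876, -0.118]
contact_force: [1.2, -1.8, -7.7]
gripper_width: 0.219
t 6.7 pos [ 0.5436 -0.2164  0.1026] x [-0.563  0.369 -0.74 ] y [ 0.551  0.834 -0.003] z [ 0.616 -0.409 -0.673] j [-0.46 -0.3   2.33 -0.32  0.3  -1.19] F [ 1.2 -1.8 -7.7] w 0.219
shift in tool [0.0075 0.0001 0.002 ]
```

```bash
python3 -m creep '[[0,0,0,-0.006,0,0.001,0],[0,0,0,-0.008,0,0,0],[0,0,0,-0.01,0,0,0],[0,0,0,0,0,0,0]]'
python3 -c "
from h import *
plan((.5407,-.2143,.0957))"
```

```text
time: 7.03
tool_pos: [0.5623, -0.228, 0.1271]
tool_rot: [0.392, 0.262, 0.874, -0.119]
contact_force: [-0.3, -1.0, -0.1]
gripper_width: 0.219
t 7.0333 pos [ 0.5623 -0.228   0.1271] x [-0.555  0.364 -0.748] y [ 0.551  0.835 -0.002] z [ 0.623 -0.413 -0.664] j [-0.47 -0.29  2.28 -0.28  0.33 -1.23] F [-0.3 -1.  -0.1] w 0.219
shift in tool [ 0.0405 -0.0004  0.0017]
```

Drawn 40 mm with almost no force. Another 45 mm, then look.

```bash
python3 -m creep '[[0,0,0,-0.01,0,-0.0003,0],[0,0,0,-0.012,0,-0.0003,0],[0,0,0,-0.014,0,-0.0003,0],[0,0,0,-0.015,0,0,0],[0,0,0,0,0,0,0]]'
python3 -c "
from h import *
plan((.5407,-.2143,.0957))
f=manip.grab_frame('wrist')
g=manip.grab_frame('side')[60:240,220:380]
cv2.imwrite('pics/w5.png',np.hstack([cv2.resize(f,None,fx=.8,fy=.8),cv2.resize(g,(273,307),interpolation=2)]))"
```

```text
time: 7.45
tool_pos: [0.5907, -0.2466, 0.1667]
tool_rot: [0.393, 0.262, 0.873, -0.119]
contact_force: [-0.2, 0.4, 0.5]
gripper_width: 0.221
t 7.45 pos [ 0.5907 -0.2466  0.1667] x [-0.554  0.364 -0.749] y [ 0.551  0.835 -0.002] z [ 0.624 -0.413 -0.663] j [-0.48 -0.26  2.18 -0.22  0.39 -1.3 ] F [-0.2  0.4  0.5] w 0.221
shift in tool [ 0.0926 -0.0005  0.0025]
```

View pics/w5.png

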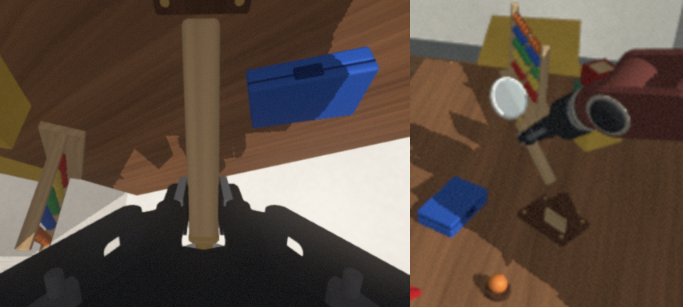

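The handle is fully out and clear of the sleeve, which is empty in the side view. Levelling now.

```bash
python3 -m creep '[[0,0,0,-0.01,0,0,0],[0,6,0,0,0,0,0],[0,6.5,0,0,0,0,0],[0,6.5,0,0,0,0,0],[0,6.5,0,0,0,0,0],[0,6.5,0,0,0,0,0],[0,6.5,0,0,0,0,0],[0,6,0,0,0,0,0],[0,4,0,0,0,0,0],[0,0,0,0,0,-0.015,0],[0,0,0,0,0,-0.01,0],[0,0,0,0,0,0,0]]'
python3 -c "
from h import *
plan((.497,.0225,.20),toolR(-5,0))
f=manip.grab_frame('wrist')
g=manip.grab_frame('side')[60:240,220:380]
cv2.imwrite('pics/w6.png',np.hstack([cv2.resize(f,None,fx=.8,fy=.8),cv2.resize(g,(273,307),interpolation=2)]))"
```

```text
time: 8.55
tool_pos: [0.5945, -0.2491, 0.197]
tool_rot: [-0.001, 0.287, 0.958, -0.001]
contact_force: [-0.0, -0.2, 0.1]
gripper_width: 0.22
t 8.55 pos [ 0.5945 -0.2491  0.197 ] x [-0.835  0.551  0.002] y [ 0.551  0.835 -0.002] z [-0.003 -0.001 -1.   ] j [-0.51  0.12  1.6  -0.    1.42 -1.5 ] F [-0.  -0.2  0.1] w 0.22
shift in tool [ 0.231   0.173  -0.0029]
turn deg [ -0.1   -0.16 -28.41] shift after turn [ 0.1208  0.2621 -0.003 ]
```

View pics/w6.png

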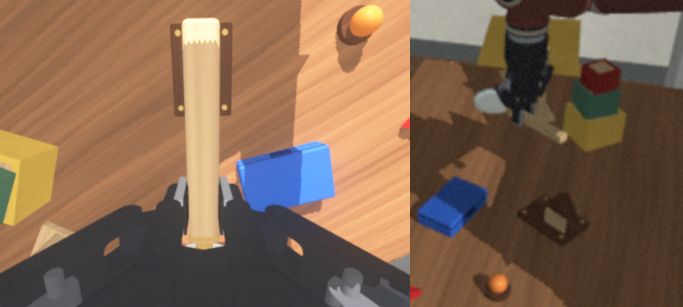

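```bash
python3 -m creep '[[0,0,0,0.01,0.008,0,0],[0,0,0,0.02,0.015,0,0],[0,0,0,0.022,0.016,0,0],[0,0,0,0.022,0.016,0,0],[0,0,0,0.022,0.016,0,0],[0,0,0,0.022,0.017,0,0],[0,0,0,0.022,0.017,0,0],[0,0,0,0.022,0.017,0,0],[0,0,0,0.022,0.017,0,0],[0,0,0,0.022,0.016,0,0],[0,0,0,0.015,0.011,0,0],[0,0,0,0.01,0.007,0,0],[0,0,-5,0,0,0,0],[0,0,-6,0,0,0,0],[0,0,-6,0,0,0,0],[0,0,-6,0,0,0,0],[0,0,-5,0,0,0,0],[0,0,0,0,0,0,0],[0,0,0,0,0,0,0]]'
python3 -c "
from h import *
plan((.497,.0225,.20),toolR(-5,0))
for n in ('side','top','wrist'):
  f=manip.grab_frame(n);cv2.imwrite('pics/%s7.png'%n,f)
a=cv2.imread('pics/top7.png')[150:270,180:340];b=cv2.imread('pics/side7.png')[140:260,200:360]
cv2.imwrite('pics/c7.png',np.vstack([cv2.resize(x,None,fx=2.5*1.9/1.9,fy=2.5,interpolation=2) for x in (a,b)]))
cv2.imwrite('pics/t7.png',cv2.resize(a,None,fx=5,fy=5,interpolation=2))
cv2.imwrite('pics/s7.png',cv2.resize(b,None,fx=5,fy=5,interpolation=2))
"
```

```text
time: 10.23
tool_pos: [0.4951, 0.0233, 0.1945]
tool_rot: [-0.005, 0.048, 0.999, 0.001]
contact_force: [-0.2, -0.1, -0.0]
gripper_width: 0.218
t 10.2333 pos [0.4951 0.0233 0.1945] x [-0.995  0.097  0.009] y [0.097 0.995 0.002] z [-0.009  0.002 -1.   ] j [-0.1  -0.23  1.94  0.    1.44 -1.58] F [-0.2 -0.1 -0. ] w 0.218
shift in tool [-0.0019 -0.0006 -0.0055]
turn deg [ 0.09 -0.53 -0.55] shift after turn [-0.002  -0.0006 -0.0055]
```

View pics/t7.png

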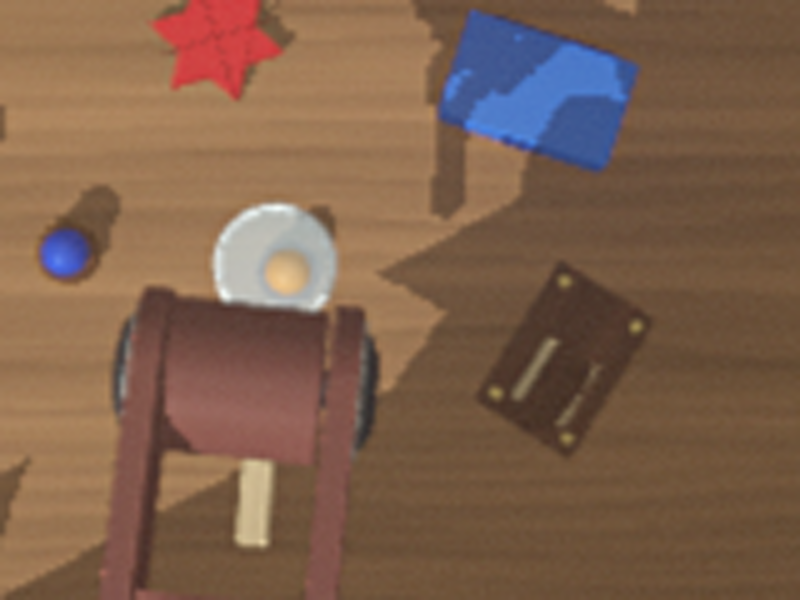

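View pics/s7.png

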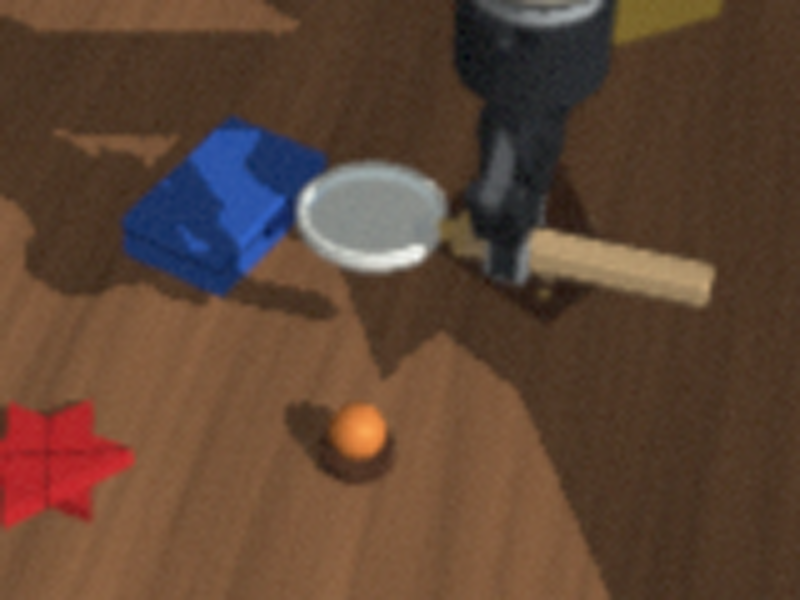

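View pics/wrist7.png

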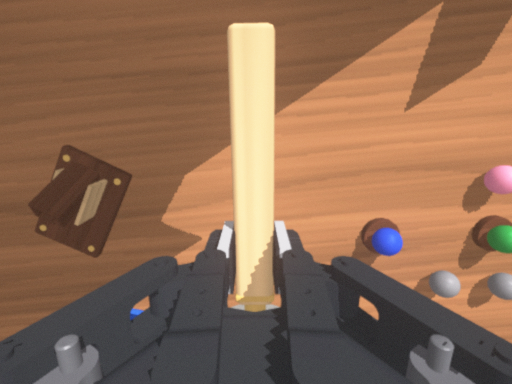

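The magnifier is held level with the lens at top crop (275,263) and side crop (372,215). The marbles are untouched. Now measuring the held lens.

```bash
cat > meas.py <<'E'
from h import *
def run(topL,sideL,topB,sideB):
    c={n:manip.get_calibration(n) for n in("side","top")}
    L,e=tri([c["top"],c["side"]],[topL,sideL]); B,e2=tri([c["top"],c["side"]],[topB,sideB])
    print("lens",L.round(4),np.round(e,4),"butt",B.round(4),np.round(e2,4),"len",np.linalg.norm(L-B).round(4))
    d=L-B; print("yaw",np.degrees(np.arctan2(d[1],d[0])).round(2),"pitch",np.degrees(np.arcsin(d[2]/np.linalg.norm(d))).round(2))
    p,M,s=frame(); print("tcp",p.round(4)); m=-M[:,0]; h=p-M[:,2]*.019
    print("lens pred along tool -x",(h+.081*m).round(4), "lens in tool",(M.T@(L-p)).round(4))
    return L
E
python3 -c "
from meas import *
T=lambda u,v:(u/5+180-.4,v/5+150-.4)
S=lambda u,v:(u/5+200-.4,v/5+140-.4)
L=run(T(275,263),S(371.5,215),T(253,547),S(710,285))
# rim fits from mask
for n in('top','side'):
  f=manip.grab_frame(n)
  r=manip.cut_out('magnifier',n)
  for k in r[:2]: print(n,k['confidence'],k['rect'])
plan((.497,.0225,.20))
M=frame()[1];print('handle wrist px pred',)
"
```

```text
lens [0.5736 0.019  0.2078] [0.0007 0.0007] butt [0.3918 0.0328 0.2106] [0.0008 0.0008] len 0.1823
yaw -4.34 pitch -0.86
tcp [0.4954 0.0232 0.1947]
lens pred along tool -x [0.5762 0.0154 0.213 ] lens in tool [-0.0781  0.0034 -0.0138]
top 0.76 [224.4, 194.0, 246.4, 260.2]
side 0.95 [260.3, 172.6, 341.5, 196.7]
t 10.5833 pos [0.4956 0.0231 0.1948] x [-0.995  0.095  0.009] y [0.095 0.995 0.002] z [-0.009  0.002 -1.   ] j [-0.1  -0.23  1.94  0.    1.44 -1.58] F [-0.1  0.  -1.1] w 0.22
shift in tool [-0.0014 -0.0005 -0.0052]
handle wrist px pred
```

```bash
python3 -m creep '[[0,-0.6,0,0,0,0,0],[0,0,0,-0.0055,-0.0035,0.004,0],[0,0,0,0,0,0.01,0],[0,0,0,0,0,0.013,0],[0,0,0,0,0,0.014,0],[0,0,0,0,0,0.014,0],[0,0,0,0,0,0.013,0],[0,0,0,0,0,0.01,0],[0,0,0,0,0,0.004,0],[0,0,0,0,0,0,0],[0,0,0,0,0,0,0],[0,0,0,0,0,0,0]]'
python3 -c "
from h import *
plan((.5,.02,.11),toolR(-5,0))
for n in ('side','top'):
  f=manip.grab_frame(n);cv2.imwrite('pics/%s8.png'%n,f)
a=cv2.imread('pics/top8.png')[170:290,180:340];b=cv2.imread('pics/side8.png')[150:270,220:380]
cv2.imwrite('pics/t8.png',cv2.resize(a,None,fx=5,fy=5,interpolation=2))
cv2.imwrite('pics/s8.png',cv2.resize(b,None,fx=5,fy=5,interpolation=2))
"
```

```text
time: 11.58
tool_pos: [0.5017, 0.0192, 0.1138]
tool_rot: [0.002, 0.047, 0.999, 0.001]
contact_force: [-0.4, -0.3, -0.3]
gripper_width: 0.221
t 11.5833 pos [0.5017 0.0192 0.1138] x [-0.996  0.095 -0.003] y [0.095 0.996 0.002] z [ 0.003  0.001 -1.   ] j [-0.11 -0.14  2.01  0.    1.28 -1.59] F [-0.4 -0.3 -0.3] w 0.221
shift in tool [0.0017 0.0007 0.0038]
turn deg [ 0.09  0.18 -0.42] shift after turn [0.0017 0.0007 0.0038]
```

View pics/t8.png

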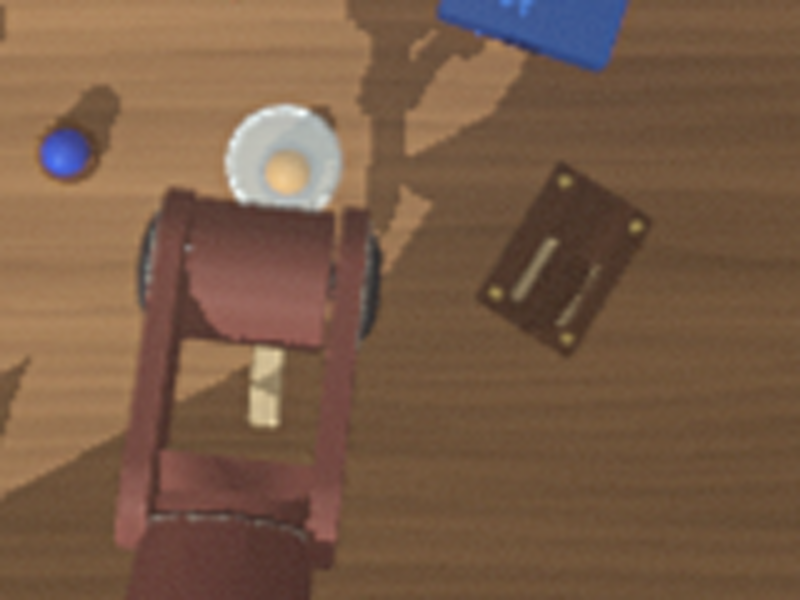

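View pics/s8.png

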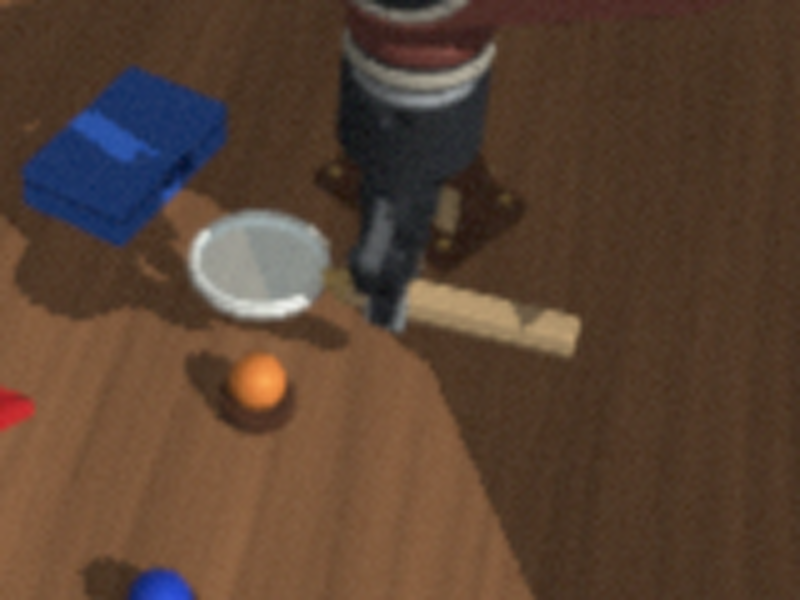

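```bash
python3 -c "
from meas import *
T=lambda u,v:(u/5+180-.4,v/5+170-.4)
S=lambda u,v:(u/5+220-.4,v/5+150-.4)
L=run(T(283.5,161),S(259.5,265),T(264,427),S(576,337))
c={n:manip.get_calibration(n) for n in('side','top')}
print('amber side@.025',onplane(c['side'],S(258.5,381),.025),'top0@.025',onplane(c['top'],(105/6+219.6,206/6+169.6),.025))
G=np.array([.5785,.0152,.123]);
for n,f in (('top',lambda p:((p[0]+.4-180)*5,(p[1]+.4-170)*5)),('side',lambda p:((p[0]+.4-220)*5,(p[1]+.4-150)*5))):
  im=cv2.imread('pics/%s8.png'%n[0]if 0 else 'pics/%s8.png'%n[0:1] )
  t=np.linspace(0,2*np.pi,60)
  for col,ctr,z in(((0,0,255),L,0),):
    for dz in(-.0045,.0045):
      pts=np.c_[L[0]+.04*np.cos(t),L[1]+.04*np.sin(t),np.full(60,L[2]+dz)]
      P=np.array([f(p) for p in proj(c[n],pts)])
      cv2.polylines(im,[P.round().astype(int)],True,col,1)
      print(n,P.min(0).round(),P.max(0).round())
  cv2.imwrite('pics/o8%s.png'%n,im)
"
```

```text
lens [0.5799 0.0157 0.1275] [0.0009 0.0009] butt [0.398  0.029  0.1285] [0.0009 0.0009] len 0.1824
yaw -4.17 pitch -0.3
tcp [0.5017 0.0192 0.114 ]
lens pred along tool -x [0.5823 0.0115 0.1332] lens in tool [-0.0782  0.004  -0.0133]
amber side@.025 [0.57853354 0.01275512 0.025     ] top0@.025 [0.57922145 0.01568798 0.025     ]
top [227. 106.] [341. 220.]
top [226. 105.] [341. 219.]
side [188. 222.] [328. 321.]
side [188. 211.] [328. 310.]
```

Lens (0.580, 0.016, 0.1275) against marble (0.5785, 0.0155). Lower 5 mm, 1 mm back.

```bash
python3 -m creep '[[0,0,0,0.001,0,0.003,0],[0,0,0,0,0,0.002,0],[0,0,0,0,0,0,0],[0,0,0,0,0,0,0],[0,0,0,0,0,0,0],[0,0,0,0,0,0,0]]'
python3 -c "
from h import *
plan((.5,.02,.11),toolR(-5,0))
for n in ('side','top'):
  f=manip.grab_frame(n);cv2.imwrite('pics/%s9.png'%n,f)
a=cv2.imread('pics/top9.png')[170:250,180:340];b=cv2.imread('pics/side9.png')[170:250,220:380]
cv2.imwrite('pics/ts9.png',np.vstack([cv2.resize(x,None,fx=3.7,fy=3.7,interpolation=2) for x in(a,b)]))
print(frame()[2]['joint_vel'].round(4))
"
```

```text
time: 12.18
tool_pos: [0.5, 0.0193, 0.1079]
tool_rot: [0.001, 0.047, 0.999, 0.001]
contact_force: [-0.2, -0.1, -1.1]
gripper_width: 0.22
t 12.1833 pos [0.5    0.0193 0.1079] x [-0.996  0.095 -0.002] y [0.095 0.996 0.002] z [ 0.002  0.001 -1.   ] j [-0.11 -0.14  2.01  0.    1.27 -1.59] F [-0.2 -0.1 -1.1] w 0.22
shift in tool [ 0.0001  0.0007 -0.0021]
turn deg [ 0.09  0.09 -0.42] shift after turn [ 0.0001  0.0007 -0.0021]
[-0.002   0.0007  0.0006 -0.0006  0.0014 -0.0001]
```

View pics/ts9.png

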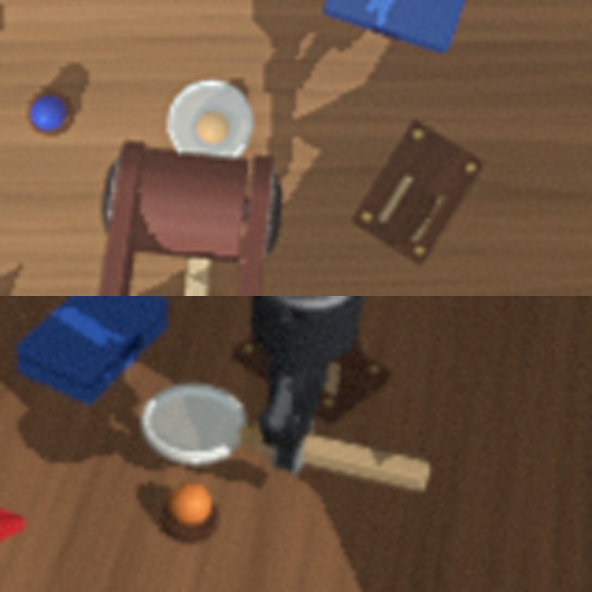

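View pics/side9.png

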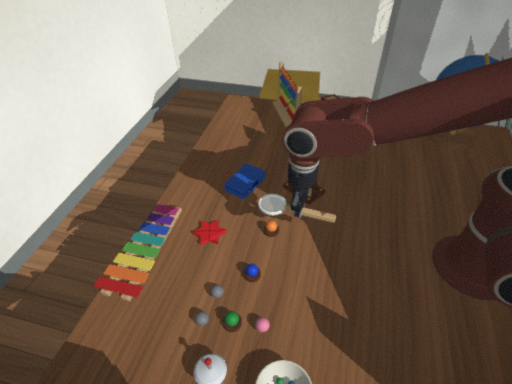

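The scene is undisturbed, the arm is still, and the lens is over the marble at about z 0.1215. Handing in.

```bash
python3 -c "
from plant import manip
manip.job_done(); s=manip.state(); print(s['time'],s['tool_pos'],s['gripper_width'])"
```

```text
the job is handed in; nothing more can be done
the job is handed in; nothing more can be done
```

I drew the magnifier straight out of its stand by the handle, turned it level and carried it over the amber marble. I handed the job in at about 12.2 s with the magnifier still gripped (opening 0.22) and the arm at rest.

- **Position:** I last measured the lens centre from the camera images just before a final 5–6 mm descent. Carried over that move, it is at about (0.579, 0.016, 0.1215) m. The marble is at about (0.5785, 0.0155), so they are within about 2 mm horizontally, and the lens centre is about 8 cm above the marble's top.
- **Level:** The tilt was about 0.3° at that last measurement.
- **Scene:** The final side and top pictures showed the marbles and the other things in view where they had been. The largest wrist force I saw was about 10 N, while closing on the handle.

**Disagreements:**
- Working from the tool pose alone, the lens came out about 4–6 mm off the camera value in sideways position and height. I trusted the cameras, because they measured the lens and marble the same way.
- In the top camera's view the wrist hides a small part of the lens rim on the handle side. The marble shows through the rest.

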